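# Bring the rotator's empty socket to the top

## Robot

A 7-joint arm with a two-finger parallel gripper is mounted at the origin on the work surface; the furniture and walls round the work are solid. World frame = base frame: x ahead of the robot, y to its left, z up, the work surface at z = 0. Lengths are in m, angles in rad, forces in N, time in s.
With the tool pointing down it reaches from about 0.4 to 0.9 m from the base axis. Payload 5.6 kg.
Tool frame: the origin (TCP) lies on the centre line of the jaws, within the pads' length; the fingertips stand 8 mm ahead of it and the grasp point (between the pads) lies 11 mm behind it; z points along the fingers, x is the direction in which the jaws open and shut, and the axes are right-handed (so a half turn about z gives the same grasp; the last joint's range is limited). The gripper opens to 92 mm and grips with 3 to 60 N. Pads are 20 mm wide; open, the fingers measure 128 mm over their backs; the gripper's body (75 mm by 189 mm) begins 69 mm behind the grasp point.
Start: joints at [-1.346, 0.468, -0.012, 1.603, 0.006, 1.071, -0.056], TCP at [0.172, 0.627, 0.196] pointing down, gripper open.
Joint ranges: [-2.53, 2.53], [-0.31, 2.02], [-1.57, 1.55], [0.28, 2.44], [-1.29, 4.43], [0.15, 1.84], [-2.92, 2.92]. Speed limits (rad/s): [2.57, 2.57, 3.14, 3.14, 3.14, 3.14, 3.14].

## Interface

Orientations are given as a unit quaternion [x, y, z, w].
In Python, from plant import observe, optics, manip gives the robot as it stands.
- The arm moves only by the tool drive_tool, never from a script. Its argument "moves" is text: rows parted by semicolons, each of 7 numbers parted by spaces: the turn, a rotation vector about the tool's x, y, z in rad, then the shift along the tool's x, y, z in mm, then the opening in per cent of the stroke, from 0 (shut) to 100 (fully open). A call has 1 to 8 rows; each row is the pose to reach, as a shift and turn from the pose commanded when the call began, along the tool's axes at that moment; what a row does not reach only later rows make up. A row lasts 1/12 s, in which the tool goes at most 41.7 mm and 7.16 degrees, less where a joint would pass 70% of its speed; a pose out of reach is approached as far as the arm can. A call with a gripper value outside its range is refused whole. The fingers move at their own pace and stop on an object; "newtons" is the grip in N (left out, the last holds). Time passes only in rows, so rows that repeat a pose let the fingers close. It gives the time, the measured TCP pose, the force and the opening at its end, in the units of the state.
- observe(): the state, without advancing time (a new reading comes with each control period).
- optics.capture(name): name is "side" or "top"; returns (picture, depth): 384x512x3 uint8, red, green, blue; 384x512 float32, m along the optical axis (not along the pixel's ray), 0 where there is no reading.
- optics.camera_info(name): a dict with "mtx" (3x3 intrinsics, pixels), "cam_to_world" (4x4, takes a point from camera to world coordinates). Camera axes: x right, y down, z forward; pixel columns grow to the right and rows downward; lengths in m; the calibration is good to about 2 mm. A picture is of the moment at which its call begins. camera_info takes no time and is no camera call.
- manip.sign_off(): hands the job in, once; it reports no verdict.
The state is a dict: "time_s": time; "joints": joint angles; "joint_velocities": joint speeds; "joint_efforts": joint torques, N m; "position": TCP position; "ee_rot": TCP orientation; "wrist_force": force on the tool from outside, world axes, zero at the start; "ft_torque": the same for the moment, N m; "grip_width": opening from 0.0 (shut) to 1.0 (fully open).
Only numpy, scipy, OpenCV 4.12 (cv2) and the standard library are available. Lean on these libraries where they do the work, as an engineer would, in place of code of your own. Each camera call takes 0.05 s, during which the arm holds its last target. There are 200 camera calls.

## Task

The six-arm vial rotator on the bench has one empty socket; the other five hold vials. Turn its carousel by gently pushing the arms round with your fingers, never flicking it, until the empty socket points straight up, ready for the next vial, and leave it standing still. Do not shove or lift the rotator, and leave the vial, timer, beaker and dropper bottle on the bench where they stand.

Things in the scene. Friction and masses are not known exactly. Their poses are not given: they have to be found in the camera images.
- rotator: white vial rotator, 3 kg, loose on rubber feet. Origin on the bench under it, x to its back, z up; the carousel faces -x. Plinth x -85 to 65, y -95 to 95 mm, top 24 mm high. Motor column behind the carousel: x -1 to 65, y -62 to 62 mm, top 187 mm high, knob to 204 mm. The carousel turns in the upright plane x = -45 mm about a level axle along x at point hub, 145 mm high.
- carousel (a joint): carousel angle, rad: 0 with the empty socket straight up; grows clockwise seen from the front (robot's side): +1.57 is empty socket toward the rotator's -y, 3.14 or -3.14 straight down. Turns endlessly both ways; whole turns count the same. A drag of about 0.12 N m holds it where it is left (about 1.7 N at a socket); no spring or detents.
- hub (a point): middle of the carousel, on its axle; axes as the rotator's. Six arms stand out like spokes, 60 degrees apart: a rod 12 mm thick from 24 mm off the axle, then a grey socket 33 mm in diameter from about 50 to 80 mm off the axle (push on its outside), and in five of them a black-capped vial, 27 mm in diameter, out to 113 mm off the axle. All are centred on the carousel's plane.
- empty_socket (a point): centre of the mouth of the empty socket, the only one without a vial, 80 mm from the axle; its z axis points outward along that arm
- next_vial: the loose vial waiting on the bench to the right of the rotator, 27 mm in diameter, 58 mm tall, black cap; origin at the centre of its underside. To be left alone.
- timer: bench timer, 62 x 62 x 21 mm, lying on the bench; origin at the centre of its underside. To be left alone.
- beaker: glass beaker, 52 mm in diameter, 67 mm tall; origin at the centre of its underside. To be left alone.
- dropper: amber dropper bottle with a grey rubber bulb, 36 mm in diameter, 101 mm tall; origin at the centre of its underside. To be left alone.

How it is judged:
At the end, for the whole second after the job is handed in: The empty socket points straight up within 0.10 rad (about 6 degrees) and the carousel is at rest; the rotator stands flat within 20 mm of where it was; the vial, timer, beaker and dropper bottle are within 15 mm of where they stood (angle between empty_socket's own z axis and vertical below 0.1 rad and velocity of joint carousel between -0.05 and 0.05 rad/s and angle between rotator's own z axis and vertical below 0.03 rad and distance of rotator from where it was at the start of the episode below 0.02 m and distance of each of next_vial, timer, beaker, dropper from where it was at the start of the episode below 0.015 m); the robot touches nothing.
It fails at once if the rotator is shoved or lifted by more than 20 mm (distance of rotator from where it was at the start of the episode above 0.02 m).
It fails at once if the rotator is tipped (angle between rotator's own z axis and vertical above 0.1 rad).
It fails at once if the rotator is pushed or gripped with more than 20 N (contact force between rotator and the fingers above 20 N).
It fails at once if the carousel is flicked round faster than 5 rad/s (velocity of joint carousel above 5 rad/s or velocity of joint carousel below -5 rad/s).
It fails at once if the waiting vial, timer, beaker or dropper bottle is displaced or picked up (distance of any of next_vial, timer, beaker, dropper from where it was at the start of the episode above 0.015 m).
It also fails if it takes over 51 s, if anything falls off the work surface, if the arm or the gripper's body presses on something with over 40 N, if the wrist force passes 120 N, or if a joint passes its speed limit or range.

## Working session

There is one attempt and no reset: what is moved stays moved. The work goes in short steps, Python scripts to look and compute and a tool call to move; the robot and the scene stay as the last step left them, time stands still between calls to the robot, and variables do not carry over. Pictures are saved under pics/ and viewed, about 8 in all and at most 12, crops included, and the job is handed in when it is done.

Besides the shell and the picture viewer there is one more tool, called after "Request:" by a JSON object that holds its "fn" and its "kwargs". drive_tool: Moves the arm, as the interface text tells. Its arguments: {"type":"object","properties":{"moves":{"type":"string"},"newtons":{"type":"number"}},"required":["moves"]}

```bash
mkdir -p pics; ls
python3 - <<'E'
from plant import observe, optics
import cv2,numpy as np
s=observe();print(s['time_s'],s['position'],s['ee_rot'])
ims=[]
for n in ("side","top"):
    p,d=optics.capture(n);np.savez(f"pics/{n}0.npz",p=p,d=d)
    i=optics.camera_info(n);print(n,np.round(i['mtx'],1).tolist(),np.round(i['cam_to_world'],3).tolist())
    cv2.imwrite(f"pics/{n}0.png",cv2.resize(p[:,:,::-1],(768,576)))
E
```

```text
pics
0.0 [0.17188611 0.6262279  0.19496745] [ 7.95178148e-01  6.06375269e-01 -6.48134423e-04  5.71284298e-04]
side [[429.2, 0.0, 263.9], [0.0, 429.2, 190.5], [0.0, 0.0, 1.0]] [[-0.996, -0.028, 0.08, 0.31], [-0.085, 0.434, -0.897, 1.069], [-0.009, -0.901, -0.435, 0.661], [0.0, 0.0, 0.0, 1.0]]
top [[427.5, 0.0, 250.8], [0.0, 427.5, 190.7], [0.0, 0.0, 1.0]] [[-0.025, -0.994, 0.102, 0.238], [-1.0, 0.023, -0.018, 0.048], [0.016, -0.102, -0.995, 1.502], [0.0, 0.0, 0.0, 1.0]]
```

View pics/side0.png

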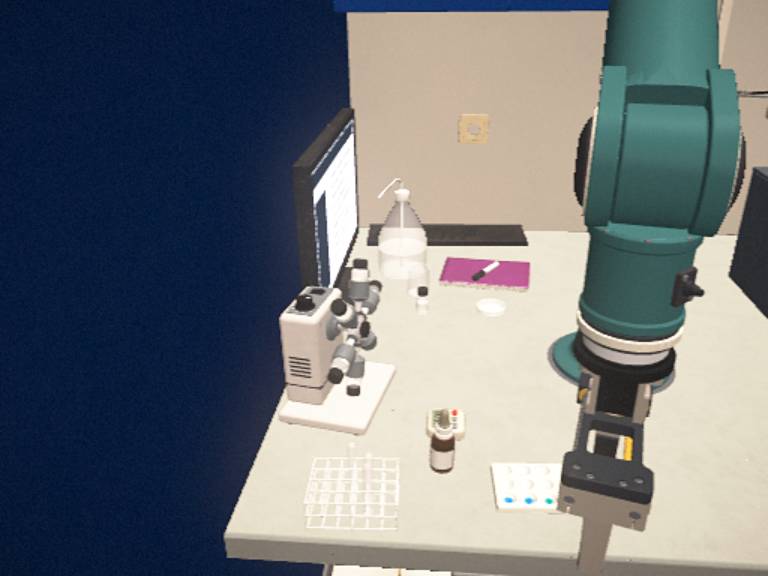

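View pics/top0.png

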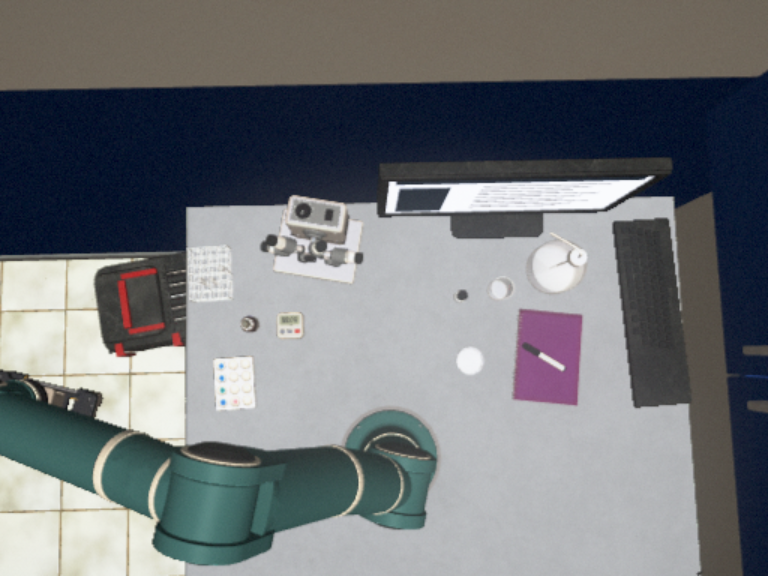

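```bash
cat > h.py <<'E'
import numpy as np,cv2
from plant import observe,optics
def cloud(n,d):
    i=optics.camera_info(n);K=np.array(i['mtx']);T=np.array(i['cam_to_world'])
    v,u=np.mgrid[:384,:512]
    P=np.stack([(u-K[0,2])/K[0,0]*d,(v-K[1,2])/K[1,1]*d,d],-1)@T[:3,:3].T+T[:3,3]
    P[d<=0]=np.nan;return P
def proj(n,X):
    i=optics.camera_info(n);K=np.array(i['mtx']);T=np.array(i['cam_to_world'])
    q=(np.atleast_2d(X)-T[:3,3])@T[:3,:3]@K.T
    return q[:,:2]/q[:,2:]
E
python3 - <<'E'
from h import *
z=np.load('pics/top0.npz');P=cloud('top',z['d'])
# plinth top at 24mm
b=np.zeros((384,512),bool);b[120:200,170:250]=1
m=b&(abs(P[...,2]-.024)<.007)
# plinth white
c=cv2.minAreaRect((P[m][:,:2]*1000).astype(np.float32));print('plinth pts',m.sum(),c, cv2.boxPoints(c).round())
h=b&(P[...,2]>.177)&(P[...,2]<.196);
c=cv2.minAreaRect((P[h][:,:2]*1000).astype(np.float32));print('col',h.sum(),c,cv2.boxPoints(c).round())
for n,(r,rr,c,cc) in dict(top=(100,235,140,260),side=(160,320,170,320)).items():
    p=np.load(f'pics/{n}0.npz')['p'][r:rr,c:cc,::-1];cv2.imwrite(f'pics/{n}crop.png',cv2.resize(p,None,fx=3.6,fy=3.6,interpolation=cv2.INTER_CUBIC))
for nm,(u,v) in dict(drop=(166,216),timer=(193,216),beaker=(334,192),vial=(308,197)).items(): print(nm,P[v,u].round(3))
E
```

```text
plinth pts 980 ((501.8487548828125, 159.73353576660156), (274.09423828125, 200.19326782226562), 89.4512939453125) [[400.  24.]
 [601.  22.]
 [603. 296.]
 [403. 298.]]
col 965 ((513.3646240234375, 148.80796813964844), (248.66722106933594, 175.7711944580078), 89.3611068725586) [[424.  25.]
 [600.  24.]
 [603. 272.]
 [427. 274.]]
drop [0.307 0.305 0.081]
timer [0.307 0.223 0.016]
beaker [ 0.381 -0.274  0.002]
vial [ 0.36  -0.172  0.059]
```

View pics/sidecrop.png

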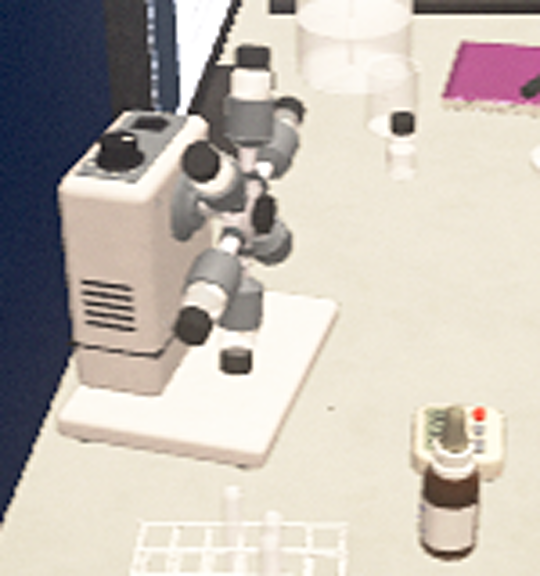

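View pics/topcrop.png

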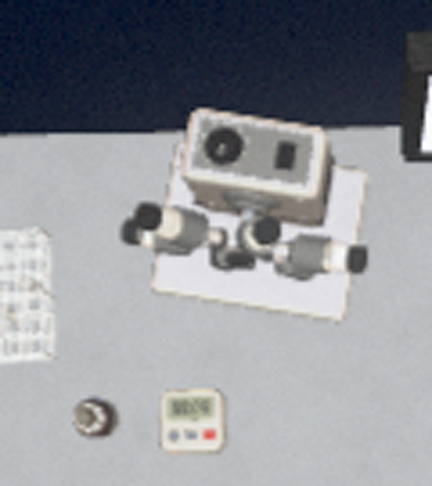

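The side crop shows the rotator with vials on five arms: up (250,60), upper-near (200,160), lower-near (195,325), down (236,360) and upper-far (290,105). The empty socket is the lower far one at (275,240), so the angle is about +2 rad. The top crop shows the plinth with a yaw of about -16°. Next I'll measure the pose and the arm angles.

```bash
cat >> h.py <<'E'
def arms(ro,yaw,files=None):
    c,s=np.cos(yaw),np.sin(yaw);R=np.array([[c,-s,0],[s,c,0],[0,0,1]])
    out={}
    for n in ('side','top'):
        if files: z=np.load(f'pics/{n}{files}.npz');p,d=z['p'],z['d']
        else: p,d=optics.capture(n)
        Q=(cloud(n,d)-np.r_[ro,0])@R-[-.045,0,.145]
        r=np.hypot(Q[...,1],Q[...,2])
        m=(abs(Q[...,0])<.016)&(r>.088)&(r<.118)&(Q[...,2]>-.115)
        a=np.degrees(np.arctan2(-Q[...,1],Q[...,2]))[m] # cw from front
        # fold mod 60 -> phase, over well seen caps
        k=np.exp(1j*np.radians(a)*6).mean() if len(a) else 0
        out[n]=(np.histogram(a,bins=np.arange(-180,181,15))[0],np.degrees(np.angle(k))/6,abs(k),m.sum())
    return out
E
python3 - <<'E'
from h import *
z=np.load('pics/top0.npz');p=z['p'];P=cloud('top',z['d'])
b=np.zeros((384,512),bool);b[125:195,175:248]=1
hsv=cv2.cvtColor(p,cv2.COLOR_RGB2HSV)
print(p[183,225],p[200,225],p[140,190])
m=b&(hsv[...,2]>205)&(P[...,2]<.06)&(P[...,2]>.005)
n,l,st,_=cv2.connectedComponentsWithStats(m.astype(np.uint8));k=1+st[1:,4].argmax();m=l==k
# ray-cast onto z=.024
i=optics.camera_info('top');K=np.array(i['mtx']);T=np.array(i['cam_to_world'])
def cast(m,h):
    v,u=np.nonzero(m);d=np.stack([(u-K[0,2])/K[0,0],(v-K[1,2])/K[1,1],np.ones(len(u))],1)@T[:3,:3].T
    return (T[:3,3]+d*((h-T[2,3])/d[:,2])[:,None])[:,:2]
X=cast(m,.024);r=cv2.minAreaRect((X*1000).astype(np.float32));print('plinth',m.sum(),r,cv2.boxPoints(r).round().tolist(),'z med',np.median(P[m][:,2]))
h=b&(P[...,2]>.18)&(P[...,2]<.196);n,l,st,_=cv2.connectedComponentsWithStats(h.astype(np.uint8));k=1+st[1:,4].argmax();h=l==k
X=P[h][:,:2];r=cv2.minAreaRect((X*1000).astype(np.float32));print('col',h.sum(),r,cv2.boxPoints(r).round().tolist())
E
```

```text
[225 224 229] [189 191 192] [218 214 218]
plinth 564 ((439.15594482421875, 164.30029296875), (186.7379608154297, 46.67137145996094), 79.62574768066406) [[399.0, 77.0], [445.0, 68.0], [479.0, 252.0], [433.0, 260.0]] z med 0.0248622304781273
col 701 ((530.0928955078125, 147.54098510742188), (123.44976806640625, 65.62760925292969), 80.14247131347656) [[487.0, 92.0], [552.0, 81.0], [573.0, 203.0], [508.0, 214.0]]
```

Run:
```python
from h import *
ro=np.array([.4990,.1532]);yaw=np.radians(-9.9)
for k,v in arms(ro,yaw,'0').items(): print(k,v)
c,s=np.cos(yaw),np.sin(yaw)
print('hub',ro+[-.045*c,-.045*s], 'y axis',-s,c)
```

```text
side (array([  0,  99,   0,   0,  31, 130,   0,   0, 101,  44,   0,   0, 103,
         5,   0,   0,  40,   3,   0,   0,   0,   0,   0,   0]), np.float64(15.42623975720413), np.float64(0.8409291472732767), np.int64(556))
top (array([ 3,  1,  0,  0,  0, 42,  0,  0, 15, 75,  0,  0, 48, 24,  0,  0, 66,
        8,  0,  0,  0,  0,  0,  4]), np.float64(15.456083873467163), np.float64(0.8157387734409289), np.int64(286))
hub [0.45467008 0.16093681] y axis 0.17192910027940955 0.9851093261547739
```

Request:
{"fn": "drive_tool", "kwargs": {"moves": "0 0 0 0 0 -40 0; 0 0 0 0 0 -80 0; 0 0 0 0 0 -120 0; 0 0 0.12 -30 28 -135 0; 0 0 0.24 -58 54 -135 0; 0 0 0.36 -86 80 -135 0; 0 0 0.48 -114 106 -135 0; 0 0 0.6 -142 132 -135 0", "newtons": 10}}

```text
time_s: 0.77
position: [0.2622, 0.453, 0.3306]
ee_rot: [0.94, 0.342, -0.0, 0.0]
wrist_force: [1.0, 0.1, 0.9]
grip_width: 0.441
```

Request:
{"fn": "drive_tool", "kwargs": {"moves": "0 0 0.11 -9 39 0 0; 0 0 0.22 -17 77 0 0; 0 0 0.33 -26 116 0 0; 0 0 0.44 -34 154 0 0; 0 0 0.55 -43 193 0 0; 0 0 0.66 -52 232 0 0; 0 0 0.77 -60 270 0 0; 0 0 0.871 -69 309 0 0"}}

```text
time_s: 1.43
position: [0.4091, 0.1728, 0.3308]
ee_rot: [0.996, -0.086, -0.0, -0.0]
wrist_force: [1.1, 0.5, 0.2]
grip_width: 0.004
```

```bash
cat >> h.py <<'E'
RO=np.array([.4990,.1532]);YAW=np.radians(-9.9)
from scipy.spatial.transform import Rotation as Ro
def where():
    s=observe();R=Ro.from_quat(s['ee_rot']).as_matrix()
    A=Ro.from_euler('z',YAW).as_matrix();hub=np.r_[RO,.145]+A@[-.045,0,0]
    q=A.T@(np.array(s['position'])-hub)*1000
    x=A.T@R[:,0]
    print('t',s['time_s'],'TCP rel hub (rot axes) mm',q.round(1),'tool yaw err deg',np.degrees(np.arctan2(x[1],x[0])).round(2),'z',(R[:,2]).round(3),'F',np.round(s['wrist_force'],1),s['grip_width'])
E
python3 -c "
from h import *;where()"
```

```text
t 1.4333 TCP rel hub (rot axes) mm [-46.9   3.8 185.8] tool yaw err deg -0.02 z [-0.  0. -1.] F [1.1 0.5 0.2] 0.0036865436737759643
```

Request:
{"fn": "drive_tool", "kwargs": {"moves": "0 0 0 24 35 0 0; 0 0 0 47 70 0 0; 0 0 0 47 70 30 0; 0 0 0 47 70 65 0; 0 0 0 47 70 95 0; 0 0 0 47 70 108 0; 0 0 0 47 70 108 0"}}

```text
time_s: 2.02
position: [0.441, 0.0968, 0.2198]
ee_rot: [0.996, -0.084, -0.003, 0.002]
wrist_force: [-0.2, -0.7, 0.4]
grip_width: 0.008
```

```bash
python3 -c "
from h import *;where()
p,d=optics.capture('side');cv2.imwrite('pics/s1.png',cv2.resize(p[130:330,150:400,::-1],None,fx=3,fy=3,interpolation=2))
where()"
```

```text
t 2.0167 TCP rel hub (rot axes) mm [ -2.5 -65.5  74.8] tool yaw err deg 0.24 z [-0.006 -0.003 -1.   ] F [-0.2 -0.7  0.4] 0.007973619183887965
t 2.0667 TCP rel hub (rot axes) mm [ -1.1 -64.9  76.7] tool yaw err deg 0.25 z [-0.003 -0.002 -1.   ] F [-0.1  0.5  0.4] 0.005518459707471374
```

View pics/s1.png

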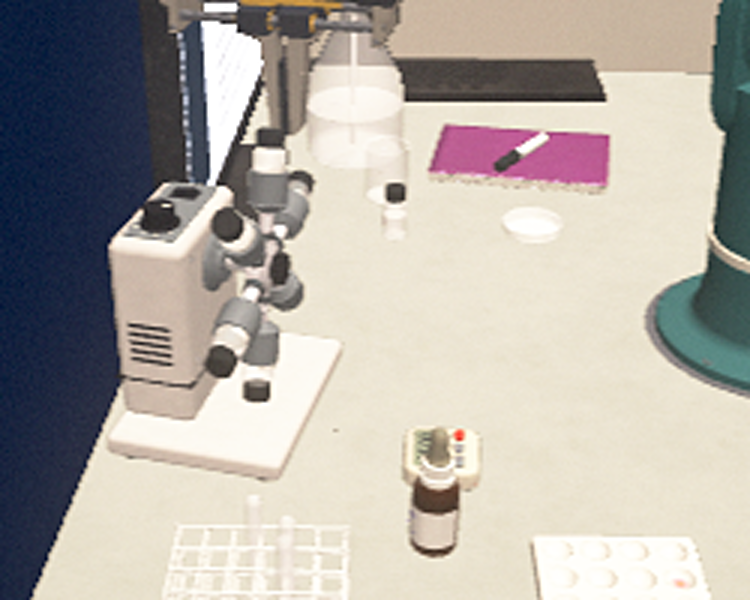

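The picture shows the shut fingers at (290,90), clear behind the top arm's cap at (270,140). The fingers are to its -y side, as planned. Pushing left now.

Request:
{"fn": "drive_tool", "kwargs": {"moves": "0 0 0 0 -8 0 0; 0 0 0 0 -17 0 0; 0 0 0 0 -26 0 0; 0 0 0 0 -35 0 0; 0 0 0 0 -44 0 0; 0 0 0 0 -53 0 0; 0 0 0 0 -62 0 0; 0 0 0 0 -70 0 0"}}

```text
time_s: 2.73
position: [0.4554, 0.1679, 0.2229]
ee_rot: [0.996, -0.084, 0.0, -0.0]
wrist_force: [0.3, -0.9, -0.0]
grip_width: 0.005
```

Request:
{"fn": "drive_tool", "kwargs": {"moves": "0 0 0 0 -7 0 0; 0 0 0 0 -14 2 0; 0 0 0 0 -21 5 0; 0 0 0 0 -27 9 0; 0 0 0 0 -32 13 0; 0 0 0 0 -35 15 0; 0 0 0 0 -35 15 0"}}

```text
time_s: 3.32
position: [0.4608, 0.2018, 0.2072]
ee_rot: [0.997, -0.084, -0.0, 0.0]
wrist_force: [-0.9, -0.4, 0.5]
grip_width: 0.004
```

```bash
python3 -c "
from h import *;where()
for k,v in arms(RO,YAW).items(): print(k,v)"
```

```text
t 3.3167 TCP rel hub (rot axes) mm [-1.  41.3 62.2] tool yaw err deg 0.31 z [-0.001 -0.001 -1.   ] F [-0.9 -0.4  0.5] 0.004080757302261425
side (array([  0, 102,   8,   0,   3, 164,   0,   0,  56, 126,  97,   0,  47,
        23,   0,   0,   0,   0,   0,   0,   0,  21,   0,   0]), np.float64(23.200599594353008), np.float64(0.7736917163211542), np.int64(647))
top (array([ 1,  0,  0,  0,  0,  0,  0,  0,  0,  0,  0,  0, 23, 50,  0,  0,  0,
        0,  0,  0, 10,  5,  0,  1]), np.float64(16.847698584152102), np.float64(0.9003651583118042), np.int64(90))
```

Request:
{"fn": "drive_tool", "kwargs": {"moves": "0 0 0 0 0 -35 0; 0 0 0 0 0 -70 0; 0 0 0 0 0 -110 0; 0 0 0 0 36 -110 0; 0 0 0 0 72 -110 0; 0 0 0 0 108 -110 0; 0 0 0 0 108 -110 0; 0 0 0 0 108 -110 0"}}

```text
time_s: 4.08
position: [0.4427, 0.0928, 0.3183]
ee_rot: [0.996, -0.086, 0.0, -0.001]
wrist_force: [-0.4, -0.2, -0.0]
grip_width: 0.003
```

```bash
python3 -c "
from h import *;where()
for k,v in arms(RO,YAW).items(): print(k,v)
p,d=optics.capture('side');cv2.imwrite('pics/s2.png',cv2.resize(p[130:330,150:400,::-1],None,fx=3,fy=3,interpolation=2))
"
```

```text
t 4.0833 TCP rel hub (rot axes) mm [-1.000e-01 -6.920e+01  1.733e+02] tool yaw err deg 0.02 z [ 0.     0.002 -1.   ] F [-0.4 -0.2 -0. ] 0.0030703453833469305
side (array([  0, 107,   3,   0,   5, 158,   0,   0,  56,  88,   0,   0,  71,
        36,   0,   0,   0,   0,   0,   0,   0,  22,   0,   0]), np.float64(20.505785541586246), np.float64(0.8348475395619745), np.int64(546))
top (array([ 2,  4,  0,  0,  0, 44,  3,  0,  1, 91,  0,  0,  0,  0,  0,  0,  0,
        0,  0,  0,  0,  0,  0,  0]), np.float64(24.76463811613506), np.float64(0.9156101805740918), np.int64(145))
```

View pics/s2.png

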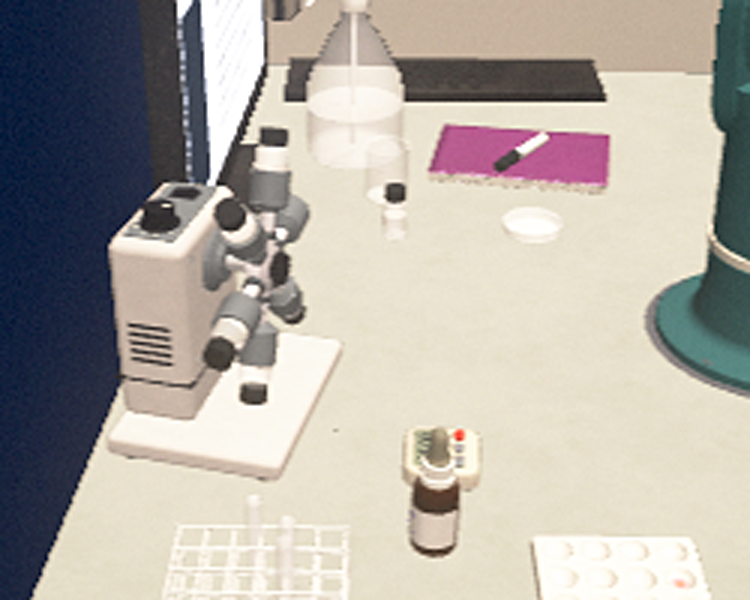

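The view shows the carousel turned by about one arm. The empty socket is now upper-far at (290,215) and the fingers are clear above. I'll refine the angle by fitting the depth points to the arm cylinders.

```bash
cat >> h.py <<'E'
from scipy.optimize import least_squares
def phase(free=False,save=None):
    A=Ro.from_euler('z',YAW).as_matrix();hub=np.r_[RO,.145]+A@[-.045,0,0]
    S={}
    for n in ('side','top'):
        p,d=optics.capture(n)
        if save: cv2.imwrite(f'pics/{n}{save}.png',cv2.resize(p[130:330,150:400,::-1] if n=='side' else p[100:235,140:260,::-1],None,fx=3,fy=3,interpolation=2))
        Q=((cloud(n,d)-hub)@A).reshape(-1,3)*1000;r=np.hypot(Q[:,1],Q[:,2])
        S[n]=Q[(abs(Q[:,0])<22)&(r>53)&(r<109)]
    for key in ('side','top','both'):
        Q=np.vstack(list(S.values())) if key=='both' else S[key]
        def f(v):
            q=Q-np.r_[v[1:],] if len(v)>1 else Q
            a=np.arctan2(-q[:,1],q[:,2])-v[0];k=(a+np.pi/6)%(np.pi/3)-np.pi/6
            r=np.hypot(q[:,1],q[:,2]);ax=r*np.cos(k);t=r*np.sin(k)
            return np.hypot(q[:,0],t)-np.where(ax>81,13.5,16.5)
        best=min((least_squares(f,[w]+([0,0,0] if key=='both' else []),loss='soft_l1',f_scale=2) for w in np.radians([-25,-15,-5,5,15,25])),key=lambda s:s.cost)
        print(key,len(Q),'phase deg',np.degrees(best.x[0]).round(2),'offs',best.x[1:].round(1),'medabs',np.median(abs(f(best.x))).round(2))
E
python3 -c "
from h import *;phase()"
```

```text
side 1090 phase deg 19.85 offs [] medabs 2.27
top 250 phase deg 19.92 offs [] medabs 1.45
both 1340 phase deg -39.77 offs [ 3.3  1.4 -1.3] medabs 1.06
```

```bash
python3 -c "
from h import *
A=Ro.from_euler('z',YAW).as_matrix();hub=np.r_[RO,.145]+A@[-.045,0,0]
for ph in (0,4,10,16,20,24):
    a=np.radians(ph+np.array([0,-60,-120,180]));X=np.stack([0*a,-.108*np.sin(a),.108*np.cos(a)],1)@A.T+hub
    print(ph,((proj('side',X)-[150,130])*3).round().tolist())
"
```

```text
0 [[261.0, 142.0], [224.0, 259.0], [231.0, 382.0], [270.0, 373.0]]
4 [[264.0, 138.0], [225.0, 249.0], [229.0, 377.0], [267.0, 378.0]]
10 [[268.0, 134.0], [228.0, 234.0], [226.0, 369.0], [263.0, 384.0]]
16 [[272.0, 132.0], [231.0, 219.0], [224.0, 359.0], [259.0, 389.0]]
20 [[275.0, 131.0], [233.0, 210.0], [223.0, 352.0], [256.0, 391.0]]
24 [[278.0, 131.0], [235.0, 201.0], [222.0, 344.0], [253.0, 393.0]]
```

Request:
{"fn": "drive_tool", "kwargs": {"moves": "0 0 0 0 0 33 0; 0 0 0 0 0 66 0; 0 0 0 0 0 97 0; 0 0 0 0 -6 97 0; 0 0 0 0 -15 97 0; 0 0 0 0 -24 97 0; 0 0 0 0 -33 97 0; 0 0 0 0 -41 97 0"}}

```text
time_s: 5.0
position: [0.4513, 0.1372, 0.2226]
ee_rot: [0.997, -0.083, 0.001, -0.001]
wrist_force: [0.1, -1.0, 0.8]
grip_width: 0.006
```

Request:
{"fn": "drive_tool", "kwargs": {"moves": "0 0 0 0 -8 0 0; 0 0 0 0 -17 0 0; 0 0 0 0 -26 0 0; 0 0 0 0 -35 0 0; 0 0 0 0 -43 2 0; 0 0 0 0 -50 4 0; 0 0 0 0 -54 6 0; 0 0 0 0 -54 6 0"}}

```text
time_s: 5.67
position: [0.4586, 0.1896, 0.2143]
ee_rot: [0.997, -0.083, -0.0, 0.0]
wrist_force: [-1.0, -0.3, 0.1]
grip_width: 0.006
```

```bash
python3 -c "
from h import *;where();phase(save='3')"
```

```text
t 5.6667 TCP rel hub (rot axes) mm [-1.  28.9 69.3] tool yaw err deg 0.35 z [-0.001 -0.    -1.   ] F [-1.  -0.3  0.1] 0.006124506501499277
side 1073 phase deg -30.9 offs [] medabs 2.46
top 313 phase deg -32.26 offs [] medabs 1.89
both 1386 phase deg -31.28 offs [ 3.1  1.4 -0.8] medabs 1.3
```

View pics/side3.png

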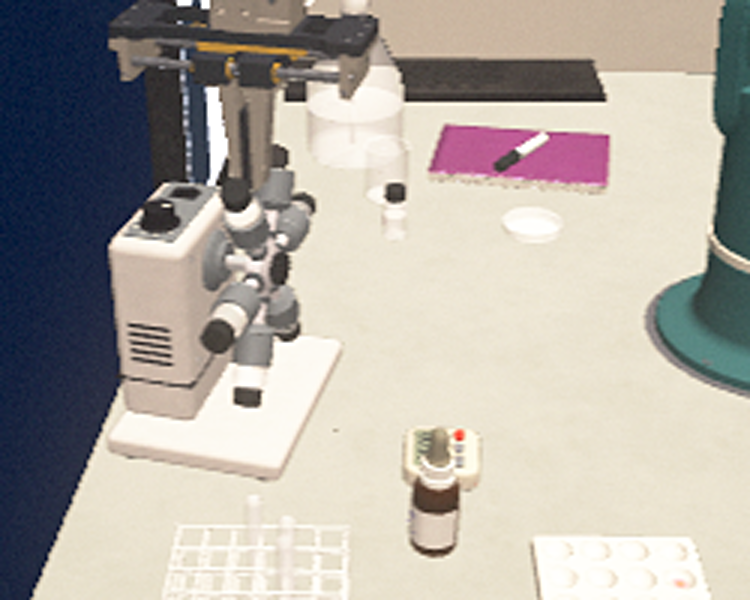

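Pixel (280,155) is the dark mouth of the empty socket, at about +29°. The fingers are on the arm at -31°. I'll push it a further ~20° along the arc and then re-measure.

Request:
{"fn": "drive_tool", "kwargs": {"moves": "0 0 0 0 -6 3 0; 0 0 0 0 -11 7 0; 0 0 0 0 -16 11 0; 0 0 0 0 -19 14 0; 0 0 0 0 -19 14 0"}}

```text
time_s: 6.18
position: [0.4616, 0.2079, 0.2]
ee_rot: [0.997, -0.083, -0.0, 0.0]
wrist_force: [0.9, 0.1, -0.7]
grip_width: 0.004
```

```bash
python3 -c "
from h import *;where();phase()"
```

```text
t 6.1833 TCP rel hub (rot axes) mm [-1.2 47.4 55. ] tool yaw err deg 0.34 z [-0.001 -0.001 -1.   ] F [ 0.9  0.1 -0.7] 0.0037412809071257313
side 1011 phase deg 14.57 offs [] medabs 2.51
top 297 phase deg 13.33 offs [] medabs 1.94
both 1308 phase deg -45.97 offs [ 2.9  0.8 -0.4] medabs 1.57
```

Request:
{"fn": "drive_tool", "kwargs": {"moves": "0 0 0 0 -4 5 0; 0 0 0 0 -8 10 0; 0 0 0 0 -11 14 0; 0 0 0 0 -13 16 0; 0 0 0 0 -13 16 0"}}

```text
time_s: 6.7
position: [0.4639, 0.2202, 0.1841]
ee_rot: [0.996, -0.084, -0.0, 0.0]
wrist_force: [0.3, -0.4, -0.8]
grip_width: 0.003
```

```bash
python3 -c "
from h import *;where();phase()"
```

```text
t 6.7 TCP rel hub (rot axes) mm [-1.1 60.  39.1] tool yaw err deg 0.3 z [-0.001 -0.001 -1.   ] F [ 0.3 -0.4 -0.8] 0.0032793111491179086
side 1017 phase deg 2.21 offs [] medabs 2.6
top 324 phase deg 60.78 offs [] medabs 1.64
both 1341 phase deg 1.75 offs [ 2.5 -0.5  0.5] medabs 1.92
```

Request:
{"fn": "drive_tool", "kwargs": {"moves": "0 0 0 0 -1 2 0; 0 0 0 0 -1 2 0; 0 0 0 0 1 -10 0; 0 0 0 0 1 -35 0; 0 0 0 0 1 -70 0; 0 0 0 0 1 -110 0; 0 0 0 0 1 -150 0; 0 0 0 0 1 -150 0"}}

```text
time_s: 7.47
position: [0.4676, 0.2204, 0.3425]
ee_rot: [0.996, -0.084, 0.005, -0.004]
wrist_force: [1.1, 0.3, 0.5]
grip_width: 0.008
```

Request:
{"fn": "drive_tool", "kwargs": {"moves": "0 0 0 -40 0 0 0; 0 0 0 -80 0 0 0; 0 0 0 -110 0 0 0; 0 0 0 -110 30 0 0; 0 0 0 -110 70 0 0; 0 0 0 -110 110 0 0; 0 0 0 -110 140 0 0; 0 0 0 -110 140 0 0"}}

```text
time_s: 8.13
position: [0.3314, 0.0948, 0.3349]
ee_rot: [0.996, -0.087, -0.0, -0.001]
wrist_force: [0.2, 0.4, 0.2]
grip_width: 0.008
```

```bash
python3 -c "
from h import *;where();phase(save='4')
p,d=optics.capture('top');np.savez('pics/topF.npz',p=p,d=d)
z=np.load('pics/top0.npz')
D=cv2.absdiff(p,z['p']).max(2)
for nm,(u,v) in dict(drop=(166,216),timer=(193,216),beaker=(334,192),vial=(308,197),column=(212,143)).items():
    s=np.s_[v-12:v+13,u-12:u+13]; print(nm,'median/95pct change',np.median(D[s]),np.percentile(D[s],95), cv2.phaseCorrelate(cv2.cvtColor(z['p'][s],7).astype(np.float32),cv2.cvtColor(p[s],7).astype(np.float32))[0])
cv2.imwrite('pics/topF.png',cv2.resize(p[:,:,::-1],(768,576)))"
```

```text
t 8.1333 TCP rel hub (rot axes) mm [-110.   -86.3  189.9] tool yaw err deg -0.08 z [-0.     0.003 -1.   ] F [0.2 0.4 0.2] 0.007592176743752631
side 992 phase deg -59.81 offs [] medabs 2.3
top 298 phase deg 0.49 offs [] medabs 1.78
both 1290 phase deg 0.52 offs [ 3.1  1.6 -1.4] medabs 1.32
drop median/95pct change 4.0 8.799999999999955 (0.4592161478016976, 0.41289254312736823)
timer median/95pct change 5.0 100.0 (0.12529187291853106, 1.078302423440947)
beaker median/95pct change 3.0 6.0 (0.43735487972635845, 0.49774959005824293)
vial median/95pct change 4.0 7.0 (0.6039131078057896, 0.43210900473155256)
column median/95pct change 4.0 8.0 (0.534905967401345, 0.4990033614108249)
```

View pics/side4.png

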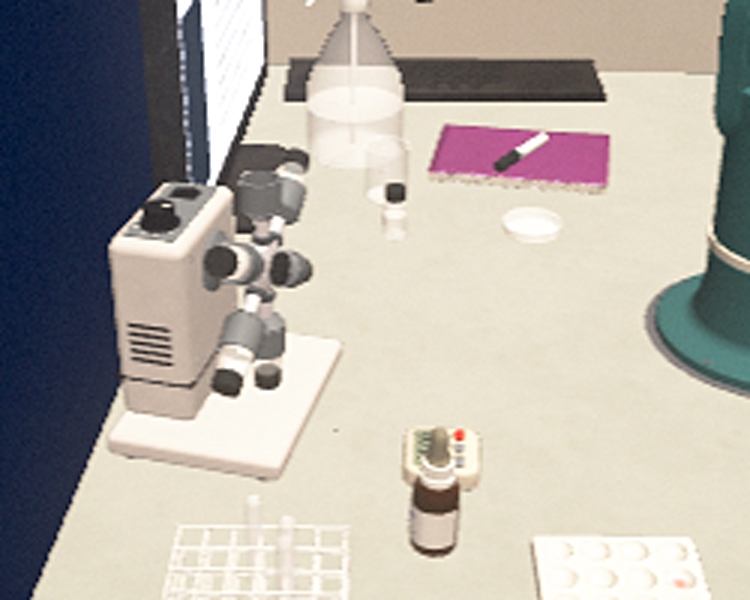

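The empty socket at (260,195) points straight up, and the arms on either side sit symmetrically. All three fits put it within about 0.5° of vertical. The timer (440,450) and the dropper are where they were, so I'm handing in.

```bash
python3 -c "
from plant import manip;print(manip.sign_off())"
```

```text
the job is handed in; nothing more can be done
None
```

The empty socket now points straight up, and I handed the job in at about 8 s of the 51 s allowed. I pushed the carousel counter-clockwise by about 135° in two slow pushes with the shut fingers, finishing with small nudges. I then lifted the fingers clear.

- **Angle:** with the fingers clear, the side, top and combined depth fits put the socket 0.2–0.5° from vertical, against an allowance of about 6°.
- **Carousel at rest:** I did not measure its speed at the end. It was last touched about 1 s before those fits, and its drag holds it where it is left.
- **Rotator:** it looks the same in the pictures before and after. The fitted hub position stayed within about 1 mm between pushes, and the wrist force read about 1 N or less after each move.
- **Dropper, beaker and waiting vial:** the top pictures before and after show no change.
- **Timer:** the top-view check was inconclusive. Some pixels changed a lot, probably because the parked arm overlapped or shaded it. In the side view it is at the same pixels.
- **Disagreement:** the arms turned 10–15° less than the stated finger width and socket size predicted. I did not find out why, so I steered the last part by camera fits instead.

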